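Balance the centrifuge rotor with counterweight tubes and put its lid on

TASK

The centrifuge already holds three sample tubes and must be balanced before it is run: take the three counterweight tubes from the green rack and put each one fully down into the bucket straight across the rotor from the sample tube with the same cap colour. Then set the clear lid on the centrifuge, its rim down flat on the deck all round. Leave the sample tubes in their buckets and do not shift the timer.

Things in the scene. Friction and masses are not known exactly. Their poses are not given: they have to be found in the camera images.
- rotor: rotor (fixed, does not turn) of a white round centrifuge, 200 mm wide. Origin on its upright axis at bench height. Six upright buckets, 52 mm from the axis, every 60 deg from its own x axis; inside 20 mm wide, mouth flared to 26 mm at height 66 mm, floor at 20 mm (a tube fully down: cap top 100 mm). Hub and the steel lid collar round the rotor stay below 60 mm. Deck at 52 mm.
- lid: the centrifuge's loose lid, 0.15 kg, rim down on the bench: clear hollow dome, 161 mm wide, 62 mm high, grey rim, on top a blue grasping knob (32 mm thick, 62 to 86 mm above the rim). Origin: centre of the rim's underside, z up. It fits over the steel collar (2.5 mm clearance all round) and rests on the deck, rim 52 mm above the bench, clear of tubes that are fully down.
- sample_red: white screw-cap tube, 80 mm long, 17 mm thick, with a red cap (19 mm thick, top 15 mm); origin at its bottom, z up to the cap. A sample tube already fully down in a bucket of the rotor. The samples stand in every second bucket; the bucket straight across from each is empty.
- sample_yellow: white screw-cap tube, 80 mm long, 17 mm thick, with a yellow cap (19 mm thick, top 15 mm); origin at its bottom, z up to the cap. A sample tube already fully down in a bucket of the rotor. The samples stand in every second bucket; the bucket straight across from each is empty.
- sample_blue: white screw-cap tube, 80 mm long, 17 mm thick, with a blue cap (19 mm thick, top 15 mm); origin at its bottom, z up to the cap. A sample tube already fully down in a bucket of the rotor. The samples stand in every second bucket; the bucket straight across from each is empty.
- counter_red: white screw-cap tube, 80 mm long, 17 mm thick, with a red cap (19 mm thick, top 15 mm); origin at its bottom, z up to the cap. A counterweight (20 g) for the sample of the same colour. Starts in a fixed green rack (46 x 150 x 45 mm, five holes 27 mm apart, 38 mm deep; tubes in the end and middle holes), cap top 87 mm above the bench. The row runs along the tube's own y axis.
- counter_yellow: white screw-cap tube, 80 mm long, 17 mm thick, with a yellow cap (19 mm thick, top 15 mm); origin at its bottom, z up to the cap. A counterweight (20 g) for the sample of the same colour. Starts in a fixed green rack (46 x 150 x 45 mm, five holes 27 mm apart, 38 mm deep; tubes in the end and middle holes), cap top 87 mm above the bench. The row runs along the tube's own y axis.
- counter_blue: white screw-cap tube, 80 mm long, 17 mm thick, with a blue cap (19 mm thick, top 15 mm); origin at its bottom, z up to the cap. A counterweight (20 g) for the sample of the same colour. Starts in a fixed green rack (46 x 150 x 45 mm, five holes 27 mm apart, 38 mm deep; tubes in the end and middle holes), cap top 87 mm above the bench. The row runs along the tube's own y axis.
- timer: white bench timer with coloured buttons, 60 x 66 x 19 mm, on the bench, origin at the centre of its underside; a bystander.
- balance_b: analytical balance fixed to the bench between the centrifuge and the lid; its upright glass case, 310 mm high and 220 mm wide, begins 0.54 m ahead of the robot, a console 55 mm high lies before it from 0.42 m. Pass in front of the glass or over it. Origin under its centre.

How it is judged:
On the way, in this order (a step that is already met when the one before it is completed fails the run):
1. the three counterweight tubes stand fully down, each across the rotor from the sample tube of its colour (horizontal distance between counter_red and sample_red between 0.097 and 0.111 m and horizontal distance between counter_red and rotor between 0.047 and 0.057 m and z of counter_red in the frame of rotor between 0.017 and 0.0235 m and angle between each of counter_red, counter_yellow, counter_blue's own z axis and vertical below 0.14 rad and horizontal distance between counter_yellow and sample_yellow between 0.097 and 0.111 m and horizontal distance between counter_yellow and rotor between 0.047 and 0.057 m and z of counter_yellow in the frame of rotor between 0.017 and 0.0235 m and horizontal distance between counter_blue and sample_blue between 0.097 and 0.111 m and horizontal distance between counter_blue and rotor between 0.047 and 0.057 m and z of counter_blue in the frame of rotor between 0.017 and 0.0235 m), for 0.2 s.
2. the lid sits flat on the centrifuge (horizontal distance between lid and rotor below 0.006 m and z of lid in the frame of rotor between 0.048 and 0.056 m and angle between lid's own z axis and vertical below 0.05 rad), for 0.2 s.
At the end, for the whole second after the job is handed in: Each counterweight tube stands in the bucket opposite the sample of its colour (97 to 111 mm apart), within 3.5 mm of the bucket floor, tilt under 0.14 rad; lid within 6 mm of the rotor axis, within 4 mm of deck height, tilt under 0.05 rad; samples within 8 mm of their start; all at rest (all of step 1 and all of step 2 and distance of each of sample_red, sample_yellow, sample_blue from where it was at the start of the episode below 0.008 m and linear speed of each of lid, counter_red, counter_yellow, counter_blue below 0.02 m/s); the robot touches nothing.
It fails at once if a sample tube is taken out or shifted (distance of any of sample_red, sample_yellow, sample_blue from where it was at the start of the episode above 0.012 m).
It fails at once if the timer is shifted (distance of timer from where it was at the start of the episode above 0.02 m).
It also fails if it takes over 104 s, if anything falls off the work surface, if the arm or the gripper's body presses on something with over 40 N, if the wrist force passes 120 N, or if a joint passes its speed limit or range.

ROBOT

A 7-joint arm with a two-finger parallel gripper is mounted at the origin on a cart in front of the work surface, level with it; the furniture and walls round the work are solid. World frame = base frame: x ahead of the robot, y to its left, z up, the work surface at z = 0. Lengths are in m, angles in rad, forces in N, time in s.
With the tool pointing down it reaches from about 0.425 to 0.925 m from the base axis. Payload 6.8 kg.
Tool frame: the origin (TCP) lies between the finger pads; the fingertips stand 22 mm ahead of it and the grasp point (between the pads) lies 3 mm ahead of it; z points along the fingers, y is the line along which they close (so a half turn about z gives the same grasp; the last joint's range is limited). The gripper opens to 85 mm and grips with 20 to 120 N. Pads are 22 mm wide; open, the fingers measure 114 mm over their backs; the gripper's body (76 mm by 85 mm) begins 54 mm behind the grasp point. The pads swing forward as they close: fully open they stand 13 mm farther back than shut.
Start: joints at [1.047, 0.477, 0.022, 1.555, -0.011, 1.109, -0.083], TCP at [0.273, -0.617, 0.253] pointing down, gripper open.
Joint ranges: [-2.96, 2.96], [-0.34, 2.1], [-1.41, 1.46], [0.24, 2.44], [-1.37, 4.51], [0.17, 1.92], [-2.96, 2.96]. Speed limits (rad/s): [2.39, 2.39, 3.14, 3.14, 3.14, 3.14, 3.14].

INTERFACE

Orientations are given as a unit quaternion [w, x, y, z].
In Python, from station import bot gives the robot as it stands.
- The arm moves only by the tool servo_tool, never from a script. Its argument "motion" is a list that holds one entry, the list of rows, each a list of 5 numbers: the opening, from 0 (shut) to 1 (fully open), then the shift along the world's x, y, z each as a share of 0.04 m, from -1 to 1, then the turn about the world's z as a share of 0.12 rad, from -1 to 1. A call has 1 to 20 rows; each row shifts and turns the commanded pose from where the row before left it; what a row does not reach is not made up. A row lasts 1/10 s, in which the tool goes at most 50 mm and 8.59 degrees, less where a joint would pass 70% of its speed; a pose out of reach is approached as far as the arm can. A call with a number of a shift or a turn outside -1 to 1 is refused whole. A call with a gripper value outside its range is refused whole. The fingers move at their own pace and stop on an object; "newtons" is the grip in N (left out, the last holds). Time passes only in rows, so rows that do not move let the fingers close. It gives the time, the measured TCP pose, the force, the opening and the grip force at its end, in the units of the state.
- bot.get_obs(): the state, without advancing time (a new reading comes with each control period).
- bot.read_camera(name): name is "scene" or "top"; returns (picture, depth): 480x640x3 uint8, red, green, blue; 480x640 float32, m along the optical axis (not along the pixel's ray), 0 where there is no reading.
- bot.get_calibration(name): a dict with "fovy" (degrees; the focal length in pixels is half the picture's height over the tangent of half this angle, whatever the lens; pixels are square), "cx", "cy" (the principal point, pixels), "view" (4x4, takes a point from world to camera coordinates). Camera axes: x right, y down, z forward; pixel columns grow to the right and rows downward; lengths in m; the calibration is good to about 2 mm. A picture is of the moment at which its call begins. get_calibration takes no time and is no camera call.
- bot.hand_in(): hands the job in; it is judged then, once.
The state is a dict: "t": time; "q": joint angles; "joint_vel": joint speeds; "joint_torque": joint torques, N m; "eef_pos": TCP position; "tool_rot": TCP orientation; "contact_force": force on the tool from outside, world axes, zero at the start; "torque": the same for the moment, N m; "gripper_width": opening from 0.0 (shut) to 1.0 (fully open); "grasp_force": force on a finger pad.
Only numpy, scipy, OpenCV 4.12 (cv2) and the standard library are available. Lean on these libraries where they do the work, as an engineer would, in place of code of your own. Each camera call takes 0.05 s, during which the arm holds its last target. There are 200 camera calls.

## Working session

There is one attempt and no reset: what is moved stays moved. The work goes in short steps, Python scripts to look and compute and a tool call to move; the robot and the scene stay as the last step left them, time stands still between calls to the robot, and variables do not carry over. Pictures are saved under pics/ and viewed, at most 14 in all, crops included, and the job is handed in when it is done.

Besides the shell and the picture viewer there is one more tool, called after "Emit:" in YAML: its name, and indented under it one key for each argument. servo_tool: Moves the arm, as the interface text tells. Shift numbers are shares of 0.04 m and turn numbers shares of 0.12 rad, none past 1 either way. Its arguments: {"type":"object","properties":{"motion":{"type":"array"},"newtons":{"type":"number"}},"required":["motion"]}

```bash
mkdir -p pics; ls; python3 - <<'E'
from station import bot
import cv2,numpy as np
o=bot.get_obs()
for k in ("t","eef_pos","tool_rot","gripper_width"): print(k,np.round(o[k],4))
for n in ("scene","top"):
    p,d=bot.read_camera(n); cv2.imwrite(f"pics/{n}0.png",p[...,::-1]); np.savez(f"pics/{n}0.npz",p=p,d=d)
    print({k:np.round(v,4).tolist() for k,v in bot.get_calibration(n).items()})
E
```

```text
pics
t 0.0
eef_pos [ 0.2724 -0.617   0.2523]
tool_rot [-9.000e-04  9.785e-01  2.064e-01 -2.000e-04]
gripper_width 1.002
{'fovy': 45.7603, 'cx': 317.4286, 'cy': 236.9624, 'view': [[0.4771, -0.8788, 0.0049, -0.2816], [-0.422, -0.234, -0.8759, 0.2698], [0.7709, 0.4158, -0.4825, 0.9321], [0.0, 0.0, 0.0, 1.0]]}
{'fovy': 51.1136, 'cx': 330.332, 'cy': 243.8163, 'view': [[-0.0062, -0.9999, -0.0123, -0.0177], [-0.9966, 0.0071, -0.0826, 0.5271], [0.0827, 0.0118, -0.9965, 1.3754], [0.0, 0.0, 0.0, 1.0]]}
```

View pics/scene0.png

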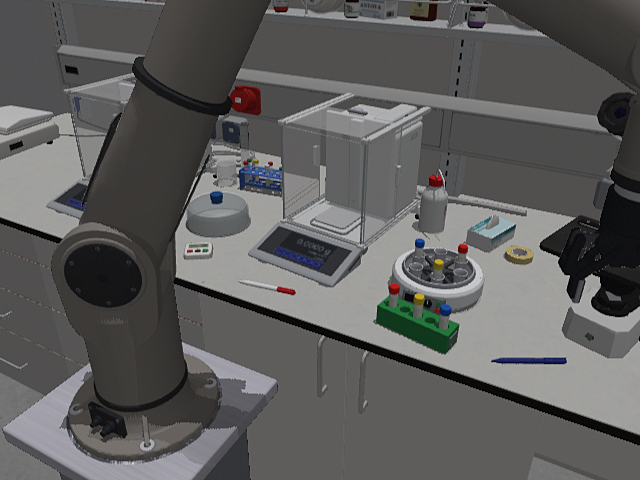

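View pics/top0.png

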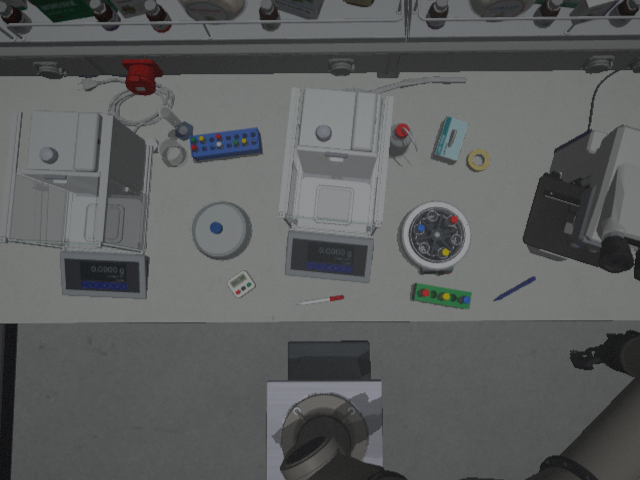

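The top view shows the green rack with its red, yellow and blue caps at (425,293), (446,296) and (466,299). The rotor centre is near (435,237), with samples red at (453,219), yellow at (445,252) and blue at (420,228). The lid knob is at (216,228) and the timer at (241,284). Next I'll measure these.

```bash
cat > h.py <<'E'
import numpy as np,cv2
from station import bot
def cal(n):
    c=bot.get_calibration(n); V=np.array(c["view"]); f=240/np.tan(np.radians(c["fovy"]/2))
    return f,c["cx"],c["cy"],V[:3,:3],V[:3,3]
def ray(n,u,v,z):
    f,cx,cy,R,t=cal(n); o=-R.T@t; d=R.T@np.array([(u-cx)/f,(v-cy)/f,1]); return o+d*(z-o[2])/d[2]
def proj(n,p):
    f,cx,cy,R,t=cal(n); q=R@np.array(p)+t; return q[0]/q[2]*f+cx,q[1]/q[2]*f+cy
def masks(p):
    h,s,v=cv2.split(cv2.cvtColor(p,cv2.COLOR_RGB2HSV)); ok=(s>130)&(v>70)
    return dict(red=ok&((h<8)|(h>172)),yellow=ok&(h>18)&(h<32),blue=ok&(h>98)&(h<125))
def blobs(p,box,amin=8):
    x0,y0,x1,y1=box; r=[]
    for c,m in masks(p).items():
        n,_,st,ce=cv2.connectedComponentsWithStats(m[y0:y1,x0:x1].astype(np.uint8))
        for i in range(1,n):
            if st[i,4]>=amin: r.append((c,ce[i,0]+x0,ce[i,1]+y0,st[i]))
    return r
def tri(ps):   # ps: [(cam,u,v)]
    A=[];b=[]
    for n,u,v in ps:
        f,cx,cy,R,t=cal(n); o=-R.T@t; d=R.T@np.array([(u-cx)/f,(v-cy)/f,1]); d/=np.linalg.norm(d)
        P=np.eye(3)-np.outer(d,d); A.append(P); b.append(P@o)
    return np.linalg.lstsq(np.vstack(A),np.hstack(b),rcond=None)[0]
E
python3 - <<'E'
from h import *
f,cx,cy,R,t=cal("top"); print("cam",-R.T@t)
for n,bx in (("top",[(400,200,480,310),(195,210,240,245)]),("scene",[(370,230,480,340),(190,180,240,210)])):
    p=np.load(f"pics/{n}0.npz")["p"]
    for b in bx:
        for c,u,v,s in blobs(p,b): print(n,c,round(u,1),round(v,1),"wh",s[2:5],[np.round(ray(n,u,v,z)[:2],4).tolist() for z in (.08,.093)])
for c in range(1):
    d=np.load("pics/top0.npz"); 
# lid & rotor circle by grey contour: depth based heights
    D=d["d"]; vv,uu=np.mgrid[:480,:640]; P=(np.stack([(uu-cx)/f*D,(vv-cy)/f*D,D],-1)-t)@R
    for nm,(x0,y0,x1,y1) in dict(lid=(180,190,260,270),rot=(390,190,480,285),rack=(405,275,480,315),timer=(220,265,265,305)).items():
        z=P[y0:y1,x0:x1]; 
        for lo,hi in ((.045,.056),(.03,.07),(.012,.03),(.08,.09),(.095,.105)):
            m=(z[...,2]>lo)&(z[...,2]<hi)
            if m.sum()>15: q=z[m]; print(nm,lo,hi,m.sum(),"mean",q.mean(0).round(4),"mid",((q.max(0)+q.min(0))/2).round(4),"ext",np.ptp(q,axis=0).round(3))
E
```

```text
cam [ 0.41146461 -0.03763499  1.41389977]
top red 453.5 219.1 wh [ 8  7 41] [[0.5859, -0.351], [0.5842, -0.348]]
top red 425.0 292.3 wh [ 7  7 40] [[0.3919, -0.271], [0.392, -0.2687]]
top yellow 445.0 251.8 wh [ 7  8 45] [[0.4986, -0.3262], [0.4977, -0.3234]]
top yellow 445.4 295.9 wh [ 8  7 44] [[0.3822, -0.3244], [0.3825, -0.3216]]
top blue 420.6 227.4 wh [ 8  8 40] [[0.5644, -0.263], [0.5629, -0.2608]]
top blue 465.9 299.3 wh [ 7  8 42] [[0.3728, -0.3782], [0.3732, -0.3748]]
top blue 215.5 227.4 wh [12 10 90] [[0.5684, 0.2859], [0.5669, 0.2828]]
scene red 462.6 248.3 wh [10 10 75] [[0.6066, -0.3444], [0.5835, -0.3493]]
scene red 393.7 288.3 wh [11 12 97] [[0.3925, -0.2722], [0.374, -0.2786]]
scene red 436.6 309.9 wh [ 5  5 20] [[0.3651, -0.3655], [0.3472, -0.37]]
scene yellow 438.2 264.1 wh [11 11 93] [[0.5189, -0.3188], [0.4977, -0.3242]]
scene yellow 418.8 298.8 wh [ 11  12 107] [[0.3826, -0.3259], [0.3643, -0.3311]]
scene blue 419.5 242.7 wh [ 9  9 63] [[0.585, -0.2553], [0.5624, -0.2621]]
scene blue 445.0 309.7 wh [ 11  12 111] [[0.3729, -0.3787], [0.3548, -0.3828]]
scene blue
[... 692 characters left out ...]
0.5447 -0.3129  0.018 ] mid [ 0.5448 -0.3065  0.021 ] ext [0.262 0.239 0.018]
rot 0.095 0.105 123 mean [ 0.548  -0.3077  0.1006] mid [ 0.542  -0.3034  0.1001] ext [0.106 0.106 0.009]
rack 0.045 0.056 440 mean [ 0.3838 -0.3213  0.0477] mid [ 0.3826 -0.3236  0.05  ] ext [0.068 0.154 0.01 ]
rack 0.03 0.07 753 mean [ 0.3835 -0.3205  0.0459] mid [ 0.3825 -0.324   0.0501] ext [0.068 0.155 0.04 ]
rack 0.012 0.03 55 mean [ 0.3829 -0.3136  0.0198] mid [ 0.3834 -0.3322  0.021 ] ext [0.094 0.193 0.018]
rack 0.08 0.09 117 mean [ 0.3836 -0.3223  0.0866] mid [ 0.3834 -0.3247  0.085 ] ext [0.035 0.126 0.01 ]
timer 0.012 0.03 473 mean [0.4188 0.2283 0.0173] mid [0.4185 0.216  0.0184] ext [0.097 0.102 0.013]
```

```bash
python3 - <<'E'
import cv2
a=cv2.imread("pics/top0.png")[190:320,390:490]; b=cv2.imread("pics/top0.png")[190:320,180:280]
cv2.imwrite("pics/c0.png",cv2.resize(cv2.hconcat([a,b]),None,fx=4,fy=4,interpolation=cv2.INTER_CUBIC))
E
```

```text
(no output)
```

View pics/c0.png

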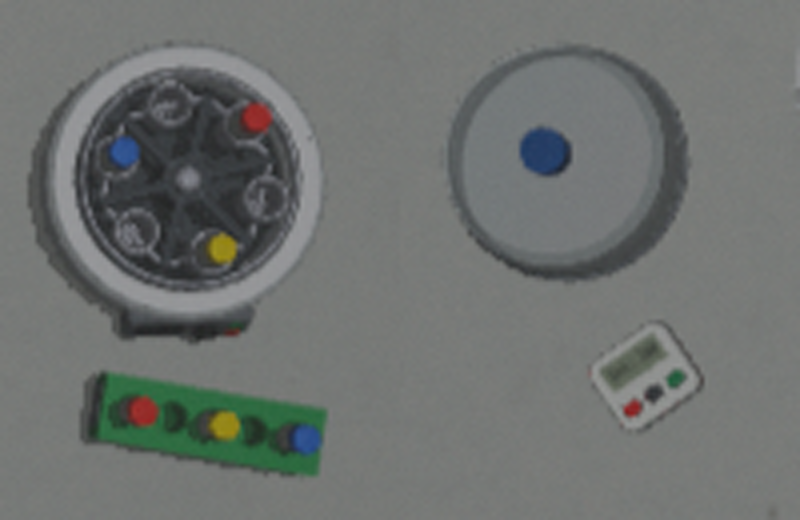

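The crop confirms it: three empty buckets opposite the samples, and the row of tubes tilted about 10°. The centroid of the samples puts the rotor axis near (0.548, -0.311). I'll go above counter_red first.

Emit:
servo_tool:
  motion:
    - [[1, 0.3, 0.865, -0.1, 0.816], [1, 0.3, 0.865, -0.1, 0.816], [1, 0.3, 0.865, -0.1, 0.816], [1, 0.3, 0.865, -0.1, 0.816], [1, 0.3, 0.865, -0.1, 0.816], [1, 0.3, 0.865, -0.1, 0.816], [1, 0.3, 0.865, -0.1, 0.816], [1, 0.3, 0.865, -0.1, 0.816], [1, 0.3, 0.865, -0.1, 0.816], [1, 0.3, 0.865, -0.1, 0.816], [1, 0, 0, 0, 0], [1, 0, 0, 0, 0]]
  newtons: 30

```text
t: 1.3
eef_pos: [0.3927, -0.2709, 0.2131]
tool_rot: [-0.0, 0.766, 0.643, -0.0]
contact_force: [-0.5, -0.7, -0.1]
gripper_width: 0.998
grasp_force: 0.0
```

```bash
cat >> h.py <<'E'
T=dict(rr=(.392,-.271),ry=(.3824,-.3245),rb=(.373,-.3778),br=(.512,-.2736),by=(.598,-.2982),bb=(.5332,-.3606))
def st(name=None,z=None,ang=None):
    o=bot.get_obs(); p=np.array(o["eef_pos"]); w,x,y,zz=o["tool_rot"]
    a=np.degrees(np.arctan2(1-2*(x*x+zz*zz),2*(x*y-w*zz)))
    a=(a+90)%180-90
    print("t",round(o["t"],2),"p",p.round(4),"close",round(a,1),"F",np.round(o["contact_force"],1),"g",np.round(o["gripper_width"],3),np.round(o["grasp_force"],1))
    if name is not None:
        tg=np.array(T[name] if isinstance(name,str) else name); d=np.r_[tg,z]-p
        print("shares",(d/.04).round(2),"turn",None if ang is None else round(np.radians(ang-a)/.12,2))
E
python3 -c "
from h import *
st('rr',.082,-10.1)"
```

```text
t 1.3 p [ 0.3927 -0.2709  0.2131] close -10.0 F [-0.5 -0.7 -0.1] g 0.998 0.0
shares [-0.02 -0.   -3.28] turn -0.01
```

Emit:
servo_tool:
  motion:
    - [[0.7, -0.02, 0, -0.8, 0], [0.6, 0, 0, -0.8, 0], [0.6, 0, 0, -0.8, 0], [0.6, 0, 0, -0.6, 0], [0.6, 0, 0, -0.28, 0], [0.6, 0, 0, 0, 0], [0, 0, 0, 0, 0], [0, 0, 0, 0, 0], [0, 0, 0, 0, 0], [0, 0, 0, 0, 0], [0, 0, 0, 0, 0], [0, 0, 0, 0, 0]]
  newtons: 40

```text
t: 2.5
eef_pos: [0.3927, -0.2721, 0.0833]
tool_rot: [0.001, 0.766, 0.642, 0.0]
contact_force: [-1.2, 0.2, 7.2]
gripper_width: 0.204
grasp_force: 39.1
```

```bash
python3 -c "
from h import *
st('br',.18,-46.1)"
```

```text
t 2.5 p [ 0.3927 -0.2721  0.0833] close -10.1 F [-1.2  0.2  7.2] g 0.204 39.1
shares [ 2.98 -0.04  2.42] turn -5.24
```

Emit:
servo_tool:
  motion:
    - [[0, 0, 0, 0.5, 0], [0, 0, 0, 0.8, 0], [0, 0, 0, 0.8, 0], [0, 0, 0, 0.9, 0], [0, 0.4, 0, 0, -0.7], [0, 0.6, 0, 0, -0.9], [0, 0.6, 0, 0, -0.9], [0, 0.6, 0, 0, -0.9], [0, 0.5, -0.04, 0, -0.9], [0, 0.28, 0, 0, -0.9], [0, 0, 0, 0, 0], [0, 0, 0, 0, 0], [0, 0, 0, 0, 0]]

```text
t: 3.8
eef_pos: [0.51, -0.2733, 0.2021]
tool_rot: [-0.0, 0.926, 0.377, -0.0]
contact_force: [-0.1, -0.1, 0.1]
gripper_width: 0.202
grasp_force: 39.3
```

```bash
python3 - <<'E'
from h import *
st('br',.096,-46.1)
ims=[]
for n,s in (("top",(390,190,490,290)),("scene",(370,170,495,295))):
    p,d=bot.read_camera(n); x0,y0,x1,y1=s
    ims.append(cv2.resize(p[y0:y1,x0:x1,::-1],(400,400),interpolation=cv2.INTER_CUBIC))
    for c,u,v,_ in blobs(p,s): print(n,c,round(u,1),round(v,1))
cv2.imwrite("pics/h1.png",cv2.hconcat(ims))
E
```

```text
t 3.8 p [ 0.51   -0.2733  0.2021] close -45.7 F [-0.1 -0.1  0.1] g 0.202 39.3
shares [ 0.05 -0.01 -2.65] turn -0.05
top blue 420.6 227.6
scene red 439.9 179.2
scene red 423.2 209.1
scene red 462.5 248.4
scene yellow 438.2 264.1
scene yellow 418.4 293.9
scene blue 419.7 243.9
```

View pics/h1.png

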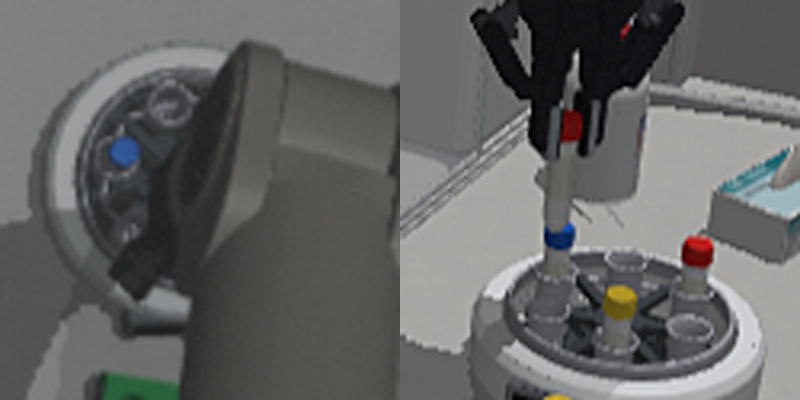

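The red tube hangs straight, cap at (570,125) in the crop, above and short of the front-left bucket. I'll go down in stages.

Emit:
servo_tool:
  motion:
    - [[0, 0.05, -0.01, -0.4, -0.05], [0, 0, 0, -0.5, 0], [0, 0, 0, -0.5, 0], [0, 0, 0, -0.3, 0], [0, 0, 0, -0.2, 0], [0, 0, 0, 0, 0]]

```text
t: 4.5
eef_pos: [0.5124, -0.2734, 0.1254]
tool_rot: [-0.001, 0.928, 0.373, -0.001]
contact_force: [-0.3, 0.8, -0.4]
gripper_width: 0.204
grasp_force: 39.3
```

```bash
python3 - <<'E'
from h import *
st('br',.096,-46.1)
ims=[]
for n,s in (("scene",(380,205,480,305)),):
    p,d=bot.read_camera(n); x0,y0,x1,y1=s
    ims.append(cv2.resize(p[y0:y1,x0:x1,::-1],(500,500),interpolation=cv2.INTER_CUBIC))
cv2.imwrite("pics/h2.png",cv2.hconcat(ims))
E
```

```text
t 4.5 p [ 0.5124 -0.2734  0.1254] close -46.2 F [-0.3  0.8 -0.4] g 0.204 39.3
shares [-0.01 -0.01 -0.73] turn 0.01
```

View pics/h2.png

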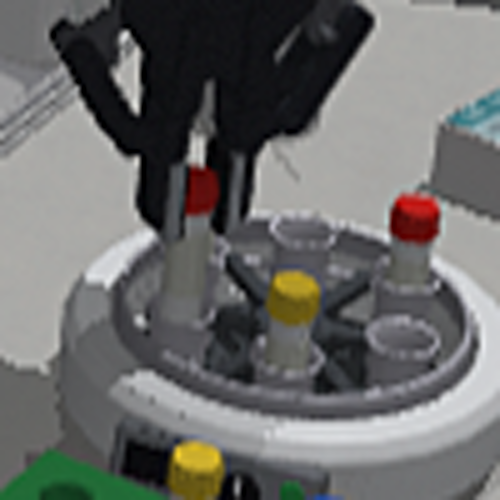

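The red tube is already in its bucket (about (185,320) in the crop), with no load on it. I'll push it down.

Emit:
servo_tool:
  motion:
    - [[0, 0, 0, -0.25, 0], [0, 0, 0, -0.25, 0], [0, 0, 0, -0.2, 0], [0, 0, 0, -0.05, 0], [0, 0, 0, 0, 0]]

```text
t: 5.05
eef_pos: [0.5134, -0.2736, 0.0964]
tool_rot: [0.0, 0.928, 0.373, 0.0]
contact_force: [-1.9, 0.3, 5.6]
gripper_width: 0.202
grasp_force: 39.8
```

Emit:
servo_tool:
  motion:
    - [[0.3, 0, 0, 0, 0], [0.4, 0, 0, 0, 0], [0.5, 0, 0, 0, 0], [0.5, 0, 0, 0.3, 0], [0.6, 0, 0, 0.6, 0], [0.6, 0, 0, 0.8, 0], [0.6, 0, 0, 0.8, 0], [0.6, 0, 0, 0, 0]]

```text
t: 5.85
eef_pos: [0.5159, -0.2747, 0.2017]
tool_rot: [0.003, 0.928, 0.373, 0.003]
contact_force: [-0.6, -0.2, 0.4]
gripper_width: 0.6
grasp_force: 0.0
```

```bash
python3 - <<'E'
from h import *
st('ry',.2,-10.1)
for n,s in (("scene",(370,205,480,325)),):
    p,d=bot.read_camera(n)
    for c,u,v,_ in blobs(p,s): print(n,c,round(u,1),round(v,1),ray(n,u,v,.093)[:2].round(4))
E
```

```text
t 5.85 p [ 0.5159 -0.2747  0.2017] close -46.2 F [-0.6 -0.2  0.4] g 0.6 0.0
shares [-3.34 -1.25 -0.04] turn 5.25
scene red 462.5 248.4 [ 0.5833 -0.3491]
scene red 417.2 255.0 [ 0.5114 -0.2752]
scene red 436.6 309.9 [ 0.3472 -0.37  ]
scene yellow 438.3 264.2 [ 0.4974 -0.3244]
scene yellow 418.8 298.8 [ 0.3643 -0.3311]
scene blue 419.4 242.8 [ 0.562  -0.2619]
scene blue 444.9 309.8 [ 0.3547 -0.3828]
```

Counter_red is seated, and the samples haven't moved. Yellow is next.

Emit:
servo_tool:
  motion:
    - [[0.6, -0.4, -0.2, 0, 0.7], [0.6, -0.6, -0.2, 0, 0.8], [0.6, -0.6, -0.2, 0, 0.8], [0.6, -0.6, -0.2, 0, 0.8], [0.6, -0.6, -0.2, 0, 0.8], [0.6, -0.34, -0.15, 0, 0.8], [0.6, -0.1, -0.08, 0, 0.55], [0.6, 0, 0, 0, 0], [0.6, 0, 0, 0, 0]]

```text
t: 6.8
eef_pos: [0.3834, -0.3224, 0.1958]
tool_rot: [-0.0, 0.767, 0.642, 0.0]
contact_force: [0.4, 0.2, 0.3]
gripper_width: 0.601
grasp_force: 0.0
```

```bash
python3 -c "
from h import *
st('ry',.082,-10.1)"
```

```text
t 6.8 p [ 0.3834 -0.3224  0.1958] close -10.2 F [0.4 0.2 0.3] g 0.601 0.0
shares [-0.03 -0.05 -2.84] turn 0.01
```

Emit:
servo_tool:
  motion:
    - [[0.6, -0.03, -0.05, -0.6, 0], [0.6, 0, 0, -0.8, 0], [0.6, 0, 0, -0.7, 0], [0.6, 0, 0, -0.5, 0], [0.6, 0, 0, -0.24, 0], [0.6, 0, 0, 0, 0], [0, 0, 0, 0, 0], [0, 0, 0, 0, 0], [0, 0, 0, 0, 0], [0, 0, 0, 0, 0], [0, 0, 0, 0, 0], [0, 0, 0, 0, 0]]

```text
t: 8.0
eef_pos: [0.383, -0.3253, 0.0836]
tool_rot: [0.001, 0.767, 0.642, 0.0]
contact_force: [-0.1, -0.2, 6.5]
gripper_width: 0.203
grasp_force: 39.0
```

```bash
python3 -c "
from h import *
st('by',.2,13.9)"
```

```text
t 8.0 p [ 0.383  -0.3253  0.0836] close -10.1 F [-0.1 -0.2  6.5] g 0.203 39.0
shares [5.37 0.68 2.91] turn 3.49
```

Emit:
servo_tool:
  motion:
    - [[0, 0, 0, 0.5, 0], [0, 0, 0, 0.8, 0], [0, 0, 0, 0.9, 0], [0, 0, 0, 0.9, 0], [0, 0.5, 0.1, 0.1, 0.5], [0, 0.8, 0.1, 0, 0.7], [0, 0.9, 0.1, 0, 0.7], [0, 0.9, 0.1, 0, 0.7], [0, 0.9, 0.1, 0, 0.5], [0, 0.8, 0.1, 0, 0.3], [0, 0.5, 0.07, 0, 0.1], [0, 0.07, 0, 0, 0], [0, 0, 0, 0, 0], [0, 0, 0, 0, 0]]

```text
t: 9.4
eef_pos: [0.5957, -0.2986, 0.2103]
tool_rot: [-0.0, 0.616, 0.788, -0.001]
contact_force: [-0.3, -0.7, 0.8]
gripper_width: 0.206
grasp_force: 39.4
```

```bash
python3 -c "
from h import *
st('by',.096,13.9)"
```

```text
t 9.4 p [ 0.5957 -0.2986  0.2103] close 13.9 F [-0.3 -0.7  0.8] g 0.206 39.4
shares [ 0.06  0.01 -2.86] turn -0.0
```

Emit:
servo_tool:
  motion:
    - [[0, 0.05, 0, -0.4, 0], [0, 0, 0, -0.6, 0], [0, 0, 0, -0.6, 0], [0, 0, 0, -0.3, 0], [0, 0, 0, -0.2, 0], [0, 0, 0, 0, 0]]

```text
t: 10.0
eef_pos: [0.5986, -0.2978, 0.1256]
tool_rot: [-0.001, 0.616, 0.788, -0.0]
contact_force: [0.1, 0.1, -1.4]
gripper_width: 0.202
grasp_force: 39.4
```

```bash
python3 -c "
from h import *
st('by',.096,13.9)"
```

```text
t 10.0 p [ 0.5986 -0.2978  0.1256] close 14.0 F [ 0.1  0.1 -1.4] g 0.202 39.4
shares [-0.02 -0.01 -0.74] turn -0.01
```

Emit:
servo_tool:
  motion:
    - [[0, -0.01, 0, -0.25, 0], [0, 0, 0, -0.25, 0], [0, 0, 0, -0.2, 0], [0, 0, 0, -0.04, 0], [0, 0, 0, 0, 0]]

```text
t: 10.5
eef_pos: [0.5989, -0.298, 0.0968]
tool_rot: [0.0, 0.616, 0.788, 0.0]
contact_force: [1.6, -0.7, 0.3]
gripper_width: 0.203
grasp_force: 39.4
```

Emit:
servo_tool:
  motion:
    - [[0.3, 0, 0, 0, 0], [0.4, 0, 0, 0, 0], [0.5, 0, 0, 0, 0], [0.5, 0, 0, 0.3, 0], [0.6, 0, 0, 0.6, 0], [0.6, 0, 0, 0.8, 0], [0.6, 0, 0, 0.8, 0], [0.6, -0.4, 0, 0.1, 0], [0.6, -0.7, -0.1, 0, -0.5], [0.6, -0.9, -0.2, 0, -0.8], [0.6, -0.9, -0.4, 0, -0.8], [0.6, -0.9, -0.5, 0, -0.8], [0.6, -0.9, -0.4, 0, -0.6], [0.6, -0.6, -0.3, 0, 0], [0.6, -0.3, -0.1, 0, 0], [0.6, 0, 0, 0, 0], [0.6, 0, 0, 0, 0]]

```text
t: 12.2
eef_pos: [0.3762, -0.3772, 0.2015]
tool_rot: [0.001, 0.766, 0.643, 0.001]
contact_force: [0.3, 0.0, 0.6]
gripper_width: 0.6
grasp_force: 0.0
```

```bash
python3 - <<'E'
from h import *
st('rb',.082,-10.1)
for n,s in (("scene",(370,205,480,325)),):
    p,d=bot.read_camera(n)
    for c,u,v,_ in blobs(p,s): print(n,c,round(u,1),round(v,1),ray(n,u,v,.093)[:2].round(4))
E
```

```text
t 12.2 p [ 0.3762 -0.3772  0.2015] close -10.0 F [0.3 0.  0.6] g 0.6 0.0
shares [-0.08 -0.02 -2.99] turn -0.02
scene red 417.2 254.6 [ 0.5126 -0.2748]
scene red 436.6 309.9 [ 0.3472 -0.37  ]
scene yellow 436.5 264.7 [ 0.4939 -0.322 ]
scene blue 419.3 242.9 [ 0.5616 -0.2618]
scene blue 444.9 309.8 [ 0.3547 -0.3827]
```

Emit:
servo_tool:
  motion:
    - [[0.6, -0.06, -0.02, -0.7, -0.02], [0.6, 0, 0, -0.8, 0], [0.6, 0, 0, -0.7, 0], [0.6, 0, 0, -0.5, 0], [0.6, 0, 0, -0.29, 0], [0.6, 0, 0, 0, 0], [0, 0, 0, 0, 0], [0, 0, 0, 0, 0], [0, 0, 0, 0, 0], [0, 0, 0, 0, 0], [0, 0, 0, 0, 0], [0, 0, 0, 0, 0]]

```text
t: 13.45
eef_pos: [0.3731, -0.3794, 0.0824]
tool_rot: [0.001, 0.767, 0.641, 0.0]
contact_force: [0.0, -0.0, 7.0]
gripper_width: 0.208
grasp_force: 39.0
```

```bash
python3 -c "
from h import *
st('bb',.21,73.9)"
```

```text
t 13.45 p [ 0.3731 -0.3794  0.0824] close -10.2 F [ 0. -0.  7.] g 0.208 39.0
shares [4.   0.47 3.19] turn 12.24
```

```bash
python3 -c "
from h import *
print(np.round(bot.get_obs()['q'],2))"
```

```text
[ 0.88  0.49 -0.26  2.02  0.2   0.65  0.32]
```

Emit:
servo_tool:
  motion:
    - [[0, 0, 0, 0.5, 0], [0, 0, 0, 0.8, 0], [0, 0, 0, 0.9, 0], [0, 0, 0, 0.9, 0], [0, 0, 0, 0.1, 0]]

```text
t: 13.95
eef_pos: [0.3741, -0.3803, 0.2139]
tool_rot: [0.004, 0.767, 0.641, 0.0]
contact_force: [0.4, 0.8, -0.3]
gripper_width: 0.203
grasp_force: 39.4
```

q7 has plenty of room, so I'll turn while crossing over.

Emit:
servo_tool:
  motion:
    - [[0, 0.2, 0.04, 0, 0.8], [0, 0.3, 0.04, 0, 0.9], [0, 0.3, 0.04, 0, 0.9], [0, 0.3, 0.04, 0, 0.9], [0, 0.3, 0.04, 0, 0.9], [0, 0.3, 0.04, 0, 0.9], [0, 0.3, 0.04, 0, 0.9], [0, 0.3, 0.04, 0, 0.9], [0, 0.3, 0.04, 0, 0.9], [0, 0.3, 0.04, 0, 0.9], [0, 0.3, 0.04, 0, 0.9], [0, 0.3, 0.03, 0, 0.9], [0, 0.3, 0, 0, 0.9], [0, 0.2, 0, 0, 0.64], [0, 0, 0, 0, 0], [0, 0, 0, 0, 0], [0, 0, 0, 0, 0]]

```text
t: 15.65
eef_pos: [0.5314, -0.3601, 0.2089]
tool_rot: [-0.001, 0.141, 0.99, -0.0]
contact_force: [-0.5, -0.6, -0.0]
gripper_width: 0.206
grasp_force: 39.4
```

```bash
python3 -c "
from h import *
st('bb',.096,73.9)"
```

```text
t 15.65 p [ 0.5314 -0.3601  0.2089] close 73.8 F [-0.5 -0.6 -0. ] g 0.206 39.4
shares [ 0.04 -0.01 -2.82] turn 0.01
```

Emit:
servo_tool:
  motion:
    - [[0, 0.04, 0, -0.4, 0], [0, 0, 0, -0.6, 0], [0, 0, 0, -0.6, 0], [0, 0, 0, -0.3, 0], [0, 0, 0, -0.2, 0], [0, 0, 0, 0, 0]]

```text
t: 16.25
eef_pos: [0.5339, -0.3599, 0.1245]
tool_rot: [-0.0, 0.14, 0.99, 0.0]
contact_force: [1.6, -0.9, -1.1]
gripper_width: 0.205
grasp_force: 39.4
```

```bash
python3 -c "
from h import *
st('bb',.096,73.9)"
```

```text
t 16.25 p [ 0.5339 -0.3599  0.1245] close 73.9 F [ 1.6 -0.9 -1.1] g 0.205 39.4
shares [-0.02 -0.02 -0.71] turn -0.01
```

Emit:
servo_tool:
  motion:
    - [[0, -0.01, -0.02, -0.25, 0], [0, 0, 0, -0.25, 0], [0, 0, 0, -0.2, 0], [0, 0, 0, -0.05, 0], [0, 0, 0, 0, 0]]

```text
t: 16.75
eef_pos: [0.5344, -0.3606, 0.0956]
tool_rot: [0.001, 0.139, 0.99, 0.0]
contact_force: [4.2, 0.4, 0.8]
gripper_width: 0.207
grasp_force: 39.6
```

Emit:
servo_tool:
  motion:
    - [[0.3, 0, 0, 0, 0], [0.4, 0, 0, 0, 0], [0.5, 0, 0, 0, 0], [0.5, 0, 0, 0.3, 0], [0.6, 0, 0, 0.6, 0], [0.6, 0, 0, 0.8, 0], [0.6, 0, 0, 0.8, 0], [1, 0, 0, 0.9, 0], [1, -0.3, 0.3, 0.3, 0], [1, -0.5, 0.6, 0, 0], [1, -0.5, 0.8, 0, 0], [1, -0.5, 0.9, 0, 0], [1, -0.5, 0.9, 0, 0], [1, 0, 0.9, 0, 0], [1, 0, 0.9, 0, 0], [1, 0, 0.9, 0, 0], [1, 0, 0.9, 0, 0], [1, 0, 0.9, 0, 0], [1, 0, 0.9, 0, 0], [1, 0, 0.9, 0, 0]]

```text
t: 18.75
eef_pos: [0.4411, 0.0327, 0.2441]
tool_rot: [0.0, 0.14, 0.99, -0.0]
contact_force: [-0.2, -0.2, 0.2]
gripper_width: 1.004
grasp_force: 0.0
```

```bash
python3 - <<'E'
from h import *
st((.568,.2845),.2,None)
print(np.round(bot.get_obs()['q'],2))
for n,s in (("scene",(370,205,480,325)),("top",(400,200,480,310)),("top",(195,210,240,245))):
    p,d=bot.read_camera(n)
    cv2.imwrite(f"pics/{n}_{s[0]}.png",p[...,::-1])
    for c,u,v,_ in blobs(p,s): print(n,c,round(u,1),round(v,1),ray(n,u,v,.093 if n=="scene" else .097)[:2].round(4))
E
```

```text
t 18.75 p [0.4411 0.0327 0.2441] close 73.9 F [-0.2 -0.2  0.2] g 1.004 0.0
shares [ 3.17  6.3  -1.1 ] turn None
[ 0.59  0.19 -0.88  2.05  0.18  0.97  0.91]
scene red 462.6 248.3 [ 0.5835 -0.3493]
scene red 417.2 254.7 [ 0.5125 -0.2747]
scene red 436.6 309.9 [ 0.3472 -0.37  ]
scene yellow 441.3 239.9 [ 0.597  -0.2988]
scene yellow 438.2 264.1 [ 0.4977 -0.3242]
scene blue 419.4 242.8 [ 0.562 -0.262]
scene blue 461.7 260.7 [ 0.5334 -0.3617]
top red 453.5 219.1 [ 0.5837 -0.347 ]
top red 426.0 246.4 [ 0.5122 -0.2732]
top yellow 434.2 214.1 [ 0.5973 -0.2968]
top yellow 445.0 251.8 [ 0.4976 -0.3226]
top blue 420.6 227.4 [ 0.5623 -0.26  ]
top blue 459.0 238.1 [ 0.5333 -0.3603]
top blue 215.4 227.5 [0.5664 0.282 ]
```

All six tubes form a clean hexagon at the right positions, so the counterweights are seated. The lid is next: grasp the knob twice, at 90° to each other, so it's centred in both directions.

Emit:
servo_tool:
  motion:
    - [[1, 0.2, 0.5, 0, 0], [1, 0.4, 0.8, 0, 0], [1, 0.4, 0.8, 0, 0], [1, 0.4, 0.8, 0, 0], [1, 0.4, 0.8, -0.2, 0], [1, 0.4, 0.8, -0.2, 0], [1, 0.4, 0.8, -0.3, 0], [1, 0.4, 0.6, -0.3, 0], [1, 0.17, 0.2, -0.3, 0], [1, 0, 0, 0, 0], [1, 0, 0, 0, 0]]

```text
t: 20.0
eef_pos: [0.5682, 0.2733, 0.191]
tool_rot: [-0.0, 0.14, 0.99, -0.001]
contact_force: [-1.3, -0.4, 0.0]
gripper_width: 0.998
grasp_force: 0.0
```

```bash
python3 -c "
from h import *
st((.568,.2845),.09,None)"
```

```text
t 20.0 p [0.5682 0.2733 0.191 ] close 73.9 F [-1.3 -0.4  0. ] g 0.998 0.0
shares [-0.01  0.28 -2.53] turn None
```

Emit:
servo_tool:
  motion:
    - [[0.8, 0, 0.28, -0.6, 0], [0.7, 0, 0, -0.7, 0], [0.7, 0, 0, -0.6, 0], [0.7, 0, 0, -0.4, 0], [0.7, 0, 0, -0.2, 0], [0.7, 0, 0, 0, 0], [0.5, 0, 0, 0, 0], [0.45, 0, 0, 0, 0]]
  newtons: 20

```text
t: 20.8
eef_pos: [0.5689, 0.287, 0.0927]
tool_rot: [0.001, 0.14, 0.99, 0.001]
contact_force: [0.4, 0.1, -0.4]
gripper_width: 0.45
grasp_force: 0.0
```

Emit:
servo_tool:
  motion:
    - [[0.45, 0, 0, -0.08, 0], [0.3, 0, 0, 0, 0], [0.2, 0, 0, 0, 0], [0.2, 0, 0, 0, 0], [0.2, 0, 0, 0, 0]]

```text
t: 21.3
eef_pos: [0.5685, 0.2866, 0.0884]
tool_rot: [0.0, 0.14, 0.99, 0.0]
contact_force: [0.8, -0.3, 3.4]
gripper_width: 0.37
grasp_force: 20.0
```

Knob held at 31 mm, with almost no side force. I'll release, turn -90° and grasp again.

Emit:
servo_tool:
  motion:
    - [[0.7, 0, 0, 0, 0], [0.8, 0, 0, 0, 0], [0.8, 0, 0, 0, -0.8], [0.8, 0, 0, 0, -0.9], [0.8, 0, 0, 0, -0.9], [0.8, 0, 0, 0, -0.9], [0.8, 0, 0, 0, -0.9], [0.8, 0, 0, 0, -0.9], [0.8, 0, 0, 0, -0.9], [0.8, 0, 0, 0, -0.9], [0.8, 0, 0, 0, -0.9], [0.8, 0, 0, 0, -0.9], [0.8, 0, 0, 0, -0.9], [0.8, 0, 0, 0, -0.9], [0.8, 0, 0, 0, -0.9], [0.8, 0, 0, 0, -0.9], [0.7, 0, 0, 0, -0.5], [0.7, 0, 0, 0, 0], [0.7, 0, 0, 0, 0]]

```text
t: 23.2
eef_pos: [0.568, 0.2866, 0.0879]
tool_rot: [-0.0, 0.795, 0.607, -0.0]
contact_force: [0.0, 0.4, -0.3]
gripper_width: 0.699
grasp_force: 0.0
```

```bash
python3 -c "
from h import *
st((.5685,.2866),.0885,-16.1)"
```

```text
t 23.2 p [0.568  0.2866 0.0879] close -15.3 F [ 0.   0.4 -0.3] g 0.699 0.0
shares [0.01 0.   0.01] turn -0.11
```

Emit:
servo_tool:
  motion:
    - [[0.5, 0, 0, 0, 0], [0.4, 0, 0, 0, 0], [0.2, 0, 0, 0, 0], [0.2, 0, 0, 0, 0], [0.2, 0, 0, 0, 0], [0.2, 0, 0, 0, 0], [0.2, 0, 0, 0, 0], [0.2, 0, 0, 0.3, 0], [0.2, 0, 0, 0.6, 0], [0.2, 0, 0, 0.9, 0], [0.2, 0, 0, 0.9, 0], [0.2, 0, 0, 0.9, 0], [0.2, 0, 0, 0.4, 0], [0.2, 0, 0, 0, 0]]
  newtons: 50

```text
t: 24.6
eef_pos: [0.5691, 0.2872, 0.2506]
tool_rot: [0.0, 0.796, 0.606, 0.002]
contact_force: [0.0, 0.8, -2.7]
gripper_width: 0.353
grasp_force: 49.6
```

```bash
python3 - <<'E'
from h import *
st((.44,.15),.25,None)
p,d=bot.read_camera("scene"); cv2.imwrite("pics/lid1.png",cv2.resize(p[60:260,130:330,::-1],(600,600)))
E
```

```text
t 24.6 p [0.5691 0.2872 0.2506] close -15.4 F [ 0.   0.8 -2.7] g 0.353 49.6
shares [-3.23 -3.43 -0.01] turn None
```

View pics/lid1.png

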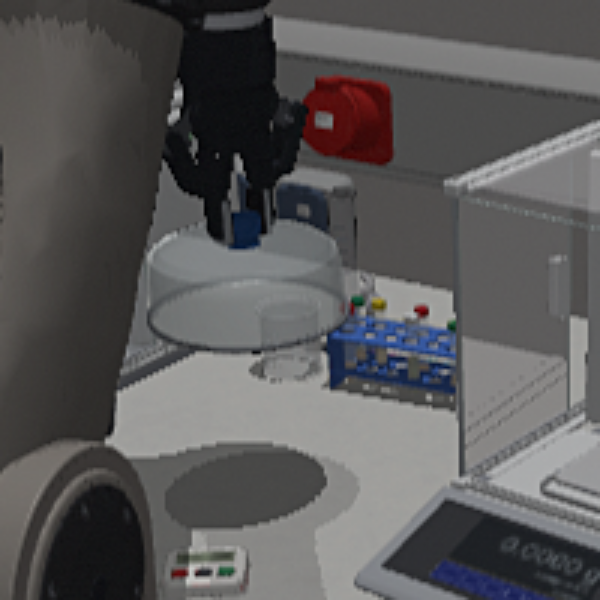

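The lid hangs level from the knob (about (245,230) in the crop). I'll carry it in front of the glass.

Emit:
servo_tool:
  motion:
    - [[0.2, -0.3, 0, 0, 0], [0.2, -0.6, 0, 0, 0], [0.2, -0.7, -0.2, 0, 0], [0.2, -0.7, -0.4, 0, 0], [0.2, -0.5, -0.6, 0, 0], [0.2, -0.3, -0.8, 0, 0], [0.2, 0, -0.8, 0, 0], [0.2, 0, -0.8, 0, 0], [0.2, 0, -0.8, 0, 0], [0.2, 0, -0.8, 0, 0], [0.2, 0, -0.8, 0, 0], [0.2, 0, -0.8, 0, 0], [0.2, 0, -0.8, 0, 0], [0.2, 0, -0.8, 0, 0], [0.2, 0, -0.8, 0, 0], [0.2, 0, -0.8, 0, 0], [0.2, 0, -0.8, 0, 0], [0.2, 0, -0.4, 0, 0], [0.2, 0, 0, 0, 0]]

```text
t: 26.55
eef_pos: [0.4421, -0.1633, 0.246]
tool_rot: [-0.001, 0.797, 0.604, -0.001]
contact_force: [-0.7, -0.0, -1.1]
gripper_width: 0.355
grasp_force: 49.7
```

```bash
python3 -c "
from h import *
st((.548,-.311),.25,None)"
```

```text
t 26.55 p [ 0.4421 -0.1633  0.246 ] close -15.7 F [-0.7 -0.  -1.1] g 0.355 49.7
shares [ 2.65 -3.69  0.1 ] turn None
```

Emit:
servo_tool:
  motion:
    - [[0.2, 0, -0.4, 0, 0], [0.2, 0.1, -0.7, 0, 0], [0.2, 0.3, -0.7, 0, 0], [0.2, 0.5, -0.7, 0, 0], [0.2, 0.6, -0.6, 0, 0], [0.2, 0.6, -0.4, 0, 0], [0.2, 0.4, -0.2, 0, 0], [0.2, 0.15, 0, 0, 0], [0.2, 0, 0, 0, 0], [0.2, 0, 0, 0, 0], [0.2, 0, 0, 0, 0]]

```text
t: 27.65
eef_pos: [0.5494, -0.3086, 0.248]
tool_rot: [-0.0, 0.796, 0.606, -0.0]
contact_force: [0.9, -0.7, -0.4]
gripper_width: 0.355
grasp_force: 49.7
```

```bash
python3 -c "
from h import *
st((.548,-.311),.16,None)"
```

```text
t 27.65 p [ 0.5494 -0.3086  0.248 ] close -15.4 F [ 0.9 -0.7 -0.4] g 0.355 49.7
shares [-0.03 -0.06 -2.2 ] turn None
```

Emit:
servo_tool:
  motion:
    - [[0.2, -0.03, -0.06, -0.4, 0], [0.2, 0, 0, -0.6, 0], [0.2, 0, 0, -0.6, 0], [0.2, 0, 0, -0.4, 0], [0.2, 0, 0, -0.2, 0], [0.2, 0, 0, 0, 0], [0.2, 0, 0, 0, 0]]

```text
t: 28.35
eef_pos: [0.5494, -0.312, 0.161]
tool_rot: [0.001, 0.796, 0.606, 0.0]
contact_force: [0.1, -0.8, -1.5]
gripper_width: 0.351
grasp_force: 49.7
```

```bash
python3 - <<'E'
from h import *
st((.548,-.311),.140,None)
p,d=bot.read_camera("scene"); cv2.imwrite("pics/lid2.png",cv2.resize(p[190:330,360:510,::-1],(750,700)[:2] if 0 else (640,597),interpolation=cv2.INTER_CUBIC))
E
```

```text
t 28.35 p [ 0.5494 -0.312   0.161 ] close -15.4 F [ 0.1 -0.8 -1.5] g 0.351 49.7
shares [-0.03  0.03 -0.53] turn None
```

View pics/lid2.png

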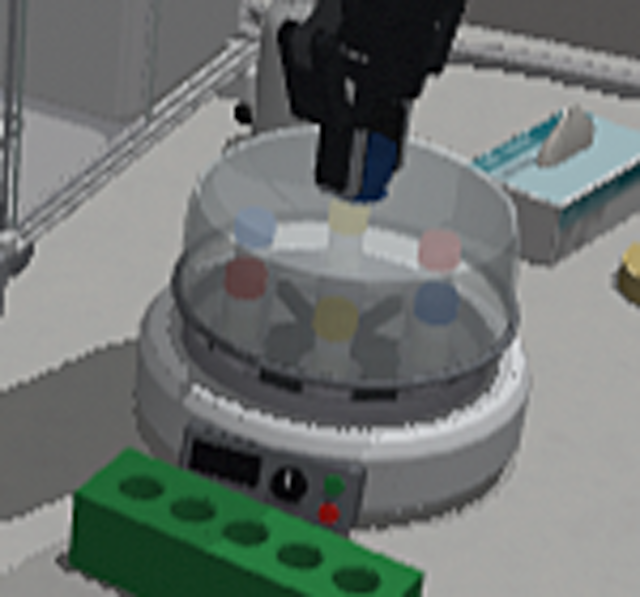

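The lid is over the rotor and level, with all six tubes inside it. I'll lower it slowly.

Emit:
servo_tool:
  motion:
    - [[0.2, -0.02, 0.02, -0.15, 0], [0.2, 0, 0, -0.15, 0], [0.2, 0, 0, -0.12, 0], [0.2, 0, 0, 0, 0]]

```text
t: 28.8
eef_pos: [0.5477, -0.3108, 0.1423]
tool_rot: [-0.001, 0.796, 0.606, -0.0]
contact_force: [0.1, 1.1, -1.5]
gripper_width: 0.357
grasp_force: 49.7
```

Emit:
servo_tool:
  motion:
    - [[0.2, 0, 0, -0.05, 0], [0.2, 0, 0, -0.04, 0], [0.2, 0, 0, 0, 0]]

```text
t: 29.1
eef_pos: [0.5484, -0.3112, 0.1408]
tool_rot: [0.0, 0.796, 0.606, 0.0]
contact_force: [-3.5, 1.7, 6.1]
gripper_width: 0.357
grasp_force: 50.4
```

Emit:
servo_tool:
  motion:
    - [[0.45, 0, 0, 0, 0], [0.6, 0, 0, 0, 0], [0.8, 0, 0, 0, 0], [0.8, 0, 0, 0.2, 0], [0.8, 0, 0, 0.6, 0], [0.8, 0, 0, 0.9, 0], [0.8, 0, 0, 0.9, 0], [0.8, -0.5, 0.9, 0.2, 0], [0.8, -0.6, 0.9, 0, 0], [0.8, -0.6, 0.9, 0, 0], [0.8, -0.6, 0.9, 0, 0], [0.8, 0, 0.9, 0, 0], [0.8, 0, 0.9, 0, 0], [0.8, 0, 0.9, 0, 0], [0.8, 0, 0.9, 0, 0], [0.8, 0, 0, 0, 0], [0.8, 0, 0, 0, 0]]

```text
t: 30.8
eef_pos: [0.4564, -0.0226, 0.2522]
tool_rot: [0.0, 0.795, 0.607, 0.0]
contact_force: [0.3, 0.6, 1.0]
gripper_width: 0.804
grasp_force: 0.0
```

```bash
python3 - <<'E'
from h import *
st()
p,d=bot.read_camera("scene"); cv2.imwrite("pics/end.png",cv2.resize(p[210:330,370:500,::-1],(600,554),interpolation=cv2.INTER_CUBIC))
p,D=bot.read_camera("top"); f,cx,cy,R,t=cal("top"); vv,uu=np.mgrid[:480,:640]
P=(np.stack([(uu-cx)/f*D,(vv-cy)/f*D,D],-1)-t)@R; z=P[190:285,390:480].reshape(-1,3)
q=z[(z[:,2]>.108)&(z[:,2]<.118)]; A=np.c_[q[:,:2],np.ones(len(q))]
print("dome",len(q),((q.max(0)+q.min(0))/2).round(4),np.ptp(q,axis=0).round(3),"plane",np.linalg.lstsq(A,q[:,2],rcond=None)[0].round(4),np.median(q[:,2]))
for c,u,v,_ in blobs(p,(400,200,480,270)): print(c,u,v,ray("top",u,v,.135)[:2].round(4))
E
```

```text
t 30.8 p [ 0.4564 -0.0226  0.2522] close -15.3 F [0.3 0.6 1. ] g 0.804 0.0
dome 2149 [ 0.5464 -0.3108  0.113 ] [0.152 0.151 0.01 ] plane [ 0.0006 -0.0018  0.1132] 0.11443499980167748
blue 443.22340425531917 231.54255319148936 [ 0.547  -0.3112]
```

View pics/end.png

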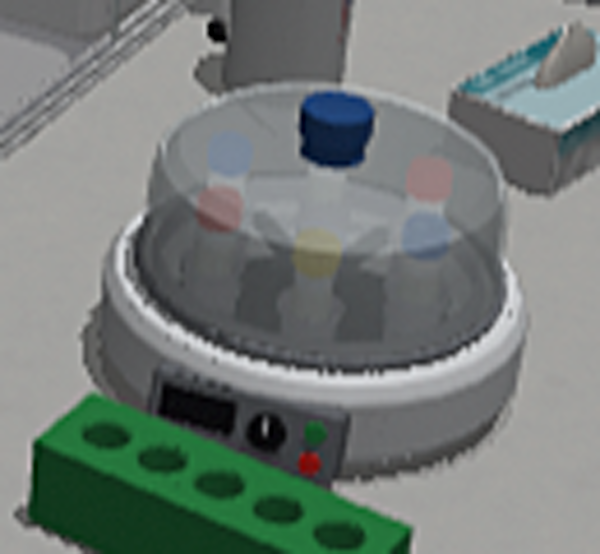

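The lid is level to about 0.002 rad. Its top is at 0.114 m, which puts the rim at 0.052, and it's centred within 2 mm. The arm is clear, so I'll hand in.

```bash
python3 -c "
from station import bot
print(bot.hand_in())"
```

```text
the job is handed in; nothing more can be done
None
```

I handed the job in at about 31 s: in the final images all three counterweight tubes are down in the buckets opposite their matching samples, and the lid is flat on the deck, centred within about 2 mm; the hand-in returned no verdict.

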